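Push the red-capped map tube up the sloping rack and hold it at the back rail

ROBOT

A 7-joint arm with a two-finger parallel gripper is mounted at the origin on the work surface. World frame = base frame: x ahead of the robot, y to its left, z up, the work surface at z = 0. Lengths are in m, angles in rad, forces in N, time in s.
With the tool pointing down it reaches from about 0.35 to 0.775 m from the base axis. Payload 3.1 kg.
Tool frame: the origin (TCP) lies at the very end of the fingers, on their centre line; the grasp point (between the pads) lies 19 mm behind it; z points along the fingers, y is the line along which they close (so a half turn about z gives the same grasp; the last joint's range is limited). The gripper opens to 85 mm and grips with 20 to 120 N. Pads are 22 mm wide; open, the fingers measure 114 mm over their backs; the gripper's body (76 mm by 85 mm) begins 54 mm behind the grasp point. The pads swing forward as they close: fully open they stand 13 mm farther back than shut.
Start: joints at [1.223, 0.311, 0.014, 1.512, -0.004, 1.319, -0.027], TCP at [0.166, -0.524, 0.202] pointing down, gripper open.
Joint ranges: [-2.7, 2.7], [-0.3, 1.91], [-1.27, 1.3], [0.12, 2.57], [-1.44, 4.58], [0.2, 2.03], [-3.05, 3.05]. Speed limits (rad/s): [2.79, 2.79, 3.14, 3.14, 3.14, 3.14, 3.14].

INTERFACE

Orientations are given as a 3x3 rotation matrix whose columns are the frame's x, y, z axes.
In Python, from rig import get_obs, capture, close_job gives the robot as it stands.
- The arm moves only by the tool jog_arm, never from a script. Its argument "steps" is one flat list of numbers, 7 for each row, row after row: the shift along the tool's x, y, z normalised to -1 to 1, where 1 is 1 m, then the turn, a rotation vector about the tool's x, y, z normalised to -1 to 1, where 1 is 30 degrees, then the gripper's target within -1 to 1 (shut at 1, half-way at 0, fully open at -1). A call has 1 to 5 rows; each row is the pose to reach, as a shift and turn from the pose commanded when the call began, along the tool's axes at that moment; what a row does not reach only later rows make up. A row lasts 1/10 s, in which the tool goes at most 50 mm and 8.59 degrees, less where a joint would pass 70% of its speed; a pose out of reach is approached as far as the arm can. A call with a number of a shift or a turn outside -1 to 1 is refused whole. A call with a gripper value outside its range is refused whole. The fingers move at their own pace and stop on an object; the grip force is fixed at half the most. Time passes only in rows, so rows that repeat a pose let the fingers close. It gives the time, the measured TCP pose, the force, the opening and the grip force at its end, in the units of the state.
- get_obs(): the state, without advancing time (a new reading comes with each control period).
- capture(name): name is "scene" or "top"; returns a dict with "frame" (480x640x3 uint8, blue, green, red), "mtx" (3x3 intrinsics, pixels), "position" and "attitude" of the camera in the world. Camera axes: x right, y down, z forward; pixel columns grow to the right and rows downward; lengths in m; the calibration is good to about 2 mm. A picture is of the moment at which its call begins. There is no depth.
- close_job(): hands the job in; it is judged then, once.
The state is a dict: "clock": time; "qpos": joint angles; "joint_velocities": joint speeds; "joint_efforts": joint torques, N m; "tcp_pos": TCP position; "orientation": TCP orientation; "wrist_force": force on the tool from outside, world axes, zero at the start; "ft_torque": the same for the moment, N m; "gripper_width": opening from 0.0 (shut) to 1.0 (fully open); "grasp_force": force on a finger pad.
Only numpy, scipy, OpenCV 4.12 (cv2) and the standard library are available. Lean on these libraries where they do the work, as an engineer would, in place of code of your own. Each camera call takes 0.05 s, during which the arm holds its last target. There are 200 camera calls.

TASK

A colleague is about to lay another map tube at the front of the sloping two-lane rack, so make room in the red tube's lane: with the fingertips, slowly and gently push the cardboard tube with the red end caps up the slope until it lies square against the back rail, never letting it run back and never picking it up. Finish while still holding it up there with the fingers, and leave the blue-capped tube and everything else on the table where they are.

Things in the scene. Friction and masses are not known exactly. Their poses are not given: they have to be found in the camera images.
- red_tube: The tube to push: kraft-brown cardboard map tube lying across its lane, 50 mm in diameter, 170 mm long, 130 to 250 g, smooth, with a white paper label band, and 16 mm red cap bands at both ends. Origin at its centre; own y axis = the tube's axis; x and z turn as it rolls. It starts against the front lip, mid-lane, in the left or right lane (within 4 mm), and rolls back down if let go on the slope.
- blue_tube: An identical tube with blue end caps, lying against the front lip of the other lane, to be left alone. Origin at its centre, own y axis along the tube.
- deck: Plywood deck of the fixed rack, sloping up at 10 degrees, away from the robot, to the back rail. Origin on the deck's surface, midway between the cheeks, at the inner face of the front lip, 45 mm above the table. x points up the slope, y left along the lip, z square to the deck. The lip fills x -10 to 0 mm and stands 12 mm above the deck. A resting tube's centre is at x 21, z 25 mm.
- rail (a point): Point on the lip-side face of the wooden back rail, midway along it and 25 mm above the deck: x 180, y 0, z 25 mm in the deck's frame, whose axes it shares. The rail spans both lanes, stands 50 mm above the deck. A tube square against it has its centre at deck x 155, z 25 mm.
- divider (a point): Top of the 12 mm wide, 30 mm high divider between the two lanes, half-way up the slope (deck x 90, y 0, z 30 mm; shares the deck's axes). Each lane is 186 mm wide inside, centred at deck y +99 and -99 mm; the outer cheeks are also 30 mm high.
- next_tube: Bystander: a tube with white caps standing upright beside the rack, 50 mm in diameter, 170 mm high, not to be moved. Origin at the centre of its underside.
- next_tube_top (a point): Centre of the upper end of the white-capped standing tube, 170 mm above the table.
- tan_box: Bystander: tan window box with a model car, 140 x 66 x 68 mm, not to be moved. Origin at the centre of its underside, x along its length.
- showcase: Bystander: clear showcase on a dark blue plinth with a white model car, 130 x 66 x 62 mm, not to be moved. Origin at the centre of its underside, x along its length.
- coin_tube: Bystander: clear round coin tube with a blue cap, 39 mm in diameter, 76 mm high, standing, not to be moved. Origin at the centre of its underside.
- tape_roll: Bystander: roll of brown packing tape lying flat, 100 mm in diameter, 48 mm high, not to be moved. Origin at the centre of its underside.
- stock_book: Bystander: dark green stock book lying flat, 165 x 225 x 22 mm, not to be moved. Origin at the centre of its underside.
- magnifier: Bystander: hand magnifier lying flat before the right end of the rack, steel rim 76 mm in diameter and 12 mm high, black handle reaching 141 mm from the rim's centre along its own -x, 15 mm high, not to be moved. Origin at the centre of the rim's underside.
There are look-alikes about, which are no part of the job. Leave any turquoise look-alike of the red_tube alone.

How it is judged:
By the outcome, as a careful person would: the job done as asked, in the order asked, and still so for the second after the job is handed in, while the arm keeps its last pose, push and grip.
It also fails if it takes over 32 s, if anything falls off the work surface, if the arm or the gripper's body presses on something with over 40 N, if the wrist force passes 120 N, or if a joint passes its speed limit or range.

## Working session

There is one attempt and no reset: what is moved stays moved. The work goes in short steps, Python scripts to look and compute and a tool call to move; the robot and the scene stay as the last step left them, time stands still between calls to the robot, and variables do not carry over. Pictures are saved under pics/ and viewed, at most 10 in all, crops included, and the job is handed in when it is done.

Besides the shell and the picture viewer there is one more tool, called after "Request:" as a command line: name --argument value ..., lists and objects as JSON in quotes. jog_arm: Moves the arm, as the interface text tells. Its arguments: {"type":"object","properties":{"steps":{"type":"array"}},"required":["steps"]}

```bash
mkdir -p pics; python3 - <<'E'
from rig import *
import cv2,numpy as np
o=get_obs();print(o['clock'],o['tcp_pos'],o['orientation'])
for n in("scene","top"):
    c=capture(n);cv2.imwrite(f"pics/{n}0.png",c["frame"]);np.savez(f"{n}0.npz",**c)
    print(n,c["mtx"],c["position"],c["attitude"])
E
```

```text
0.0 [ 0.1653335  -0.52372853  0.20049976] [[ 9.53606163e-01  3.01055926e-01 -7.84301558e-04]
 [ 3.01056938e-01 -9.53603565e-01  2.22733721e-03]
 [-7.73596974e-05 -2.36012191e-03 -9.99997212e-01]]
scene [[441.90879675   0.         317.7832207 ]
 [  0.         441.90879675 235.54395348]
 [  0.           0.           1.        ]] [1.04299922 0.63164616 0.80872401] [[-0.76307095  0.41465106 -0.49576932]
 [ 0.64600657  0.51300827 -0.56524156]
 [ 0.01995575 -0.75158966 -0.65932902]]
top [[485.42533588   0.         326.16136176]
 [  0.         485.42533588 239.93276452]
 [  0.           0.           1.        ]] [0.26216514 0.05531626 1.36702884] [[-0.00139715 -0.9839468   0.17845658]
 [-0.9996908  -0.00305618 -0.02467735]
 [ 0.02482659 -0.17843588 -0.98363829]]
```

View pics/scene0.png

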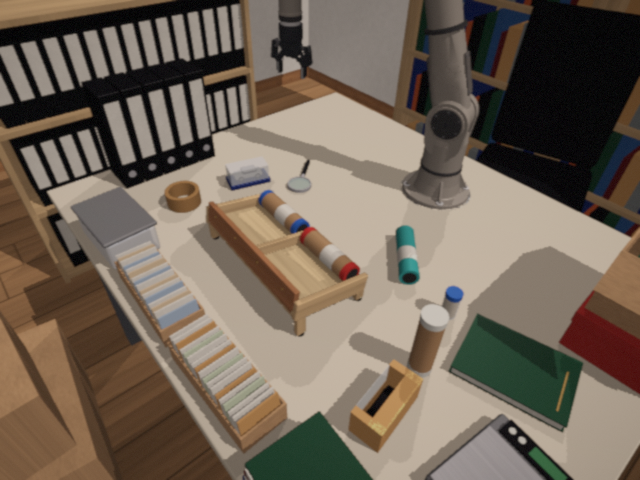

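View pics/top0.png

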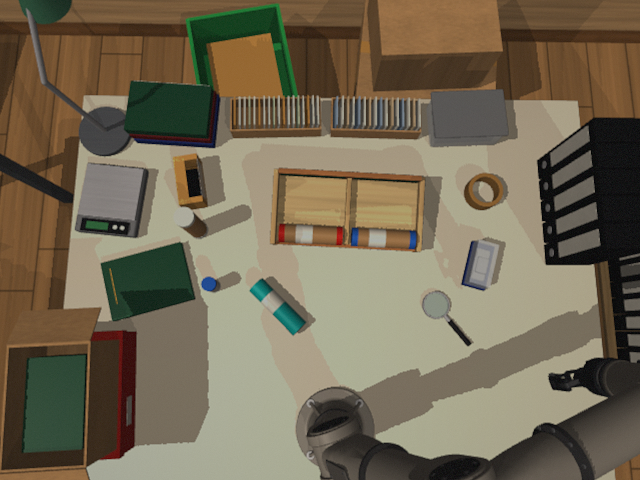

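The candidates in the top view are: red-capped tube at (311,235), left lane; blue-capped at (384,238); turquoise look-alike at (278,305); white-capped standing tube at (188,220). I choose the one at (311,235), which is (329,253) in the scene view. Next I measure it and check it in a crop.

```bash
cat > h.py <<'E'
import cv2,numpy as np
def ray(c,u,v,z):
    d=c["attitude"]@np.linalg.solve(c["mtx"],[u,v,1.]); p=c["position"]
    return p+d*(z-p[2])/d[2]
def red(frame,hue="r"):
    h=cv2.cvtColor(frame,cv2.COLOR_BGR2HSV)
    if hue=="r": m=cv2.inRange(h,(0,170,60),(5,255,255))|cv2.inRange(h,(174,150,60),(180,255,255))
    else: m=cv2.inRange(h,(105,150,50),(125,255,255))
    return m
def blobs(m,box,amin=25):
    k=np.zeros_like(m);x0,y0,x1,y1=box;k[y0:y1,x0:x1]=m[y0:y1,x0:x1]
    r=[]
    for c in cv2.findContours(k,cv2.RETR_EXTERNAL,cv2.CHAIN_APPROX_NONE)[0]:
        if cv2.contourArea(c)>amin:
            x,y,w,hh=cv2.boundingRect(c); r.append((x+(w-1)/2,y+(hh-1)/2,w,hh,cv2.contourArea(c)))
    return sorted(r)
E
python3 - <<'E'
from h import *
c=dict(np.load("top0.npz"));P=[]
for hue in"rb":
    for b in blobs(red(c["frame"],hue),(260,160,440,260)):
        p=ray(c,b[0],b[1],.073);P.append(p);print(hue,np.round(b,1),p.round(4))
s=dict(np.load("scene0.npz"))
for b in blobs(red(s["frame"]),(280,210,370,300)): print('scene',np.round(b,1),ray(s,b[0],b[1],.073).round(4))
# rack corners (pixel guesses) lip/rail
for u,v,z in((273,247,.05),(421,250,.05),(278,170,.125),(425,177,.125),(349,180,.1),(349,245,.078),(188,218,.17)): print(u,v,ray(c,u,v,z).round(3))
a=cv2.resize(c["frame"][150:265,255:445],None,fx=4,fy=4,interpolation=cv2.INTER_CUBIC);cv2.imwrite("pics/crop0.png",a)
E
```

```text
r [281.5 232.5   6.   18.   71.5] [0.517 0.144 0.073]
r [339.  235.5   7.   18.   81.5] [ 0.5093 -0.0121  0.073 ]
b [354.  236.5   7.   18.   80. ] [ 0.5067 -0.0528  0.073 ]
b [412.  239.5   7.   18.   75. ] [ 0.4989 -0.2109  0.073 ]
scene [306.5 234.5  14.   16.   60.5] [ 0.5094 -0.0201  0.073 ]
scene [348.5 270.5  20.   18.  135.5] [0.5138 0.1396 0.073 ]
273 247 [0.481 0.168 0.05 ]
421 250 [ 0.474 -0.24   0.05 ]
278 170 [0.676 0.152 0.125]
425 177 [ 0.66  -0.241  0.125]
349 180 [ 0.658 -0.039  0.1  ]
349 245 [ 0.482 -0.039  0.078]
188 218 [0.534 0.372 0.17 ]
```

View pics/crop0.png

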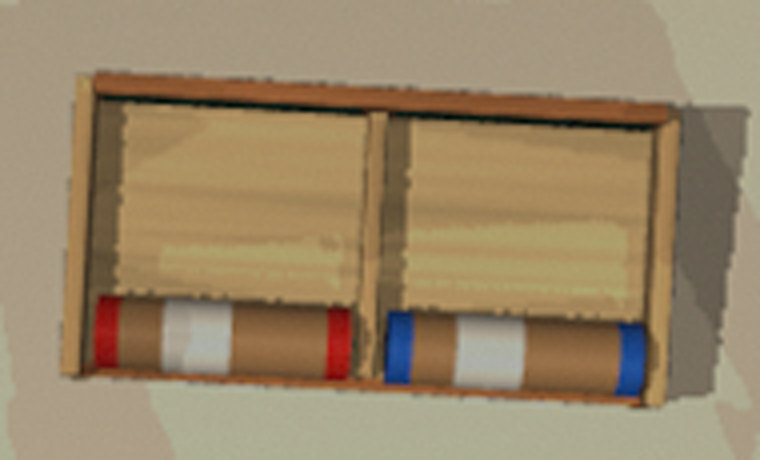

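The crop shows the red-capped tube lying against the lip in the left lane, with the blue-capped tube in the right lane. I'll push with the fingers open along the tube, tool square to the deck.

```bash
cat >> h.py <<'E'
from scipy.spatial.transform import Rotation as R
ya=np.array([.0181,.3549,0]);ya/=np.linalg.norm(ya);fx=np.array([ya[1],-ya[0],0])
s,k=np.sin(np.radians(10)),np.cos(np.radians(10))
D=np.c_[fx*k+[0,0,s],ya,-fx*s+[0,0,k]]
O=np.array([.508,-.0329,.073])-D@[.021,0,.025]; O[2]=.045
T=np.c_[D[:,0],-D[:,1],-D[:,2]]   # tool square to deck
def deck(p): return D.T@(np.asarray(p)-O)
def plan(o,goal):  # goal in deck frame
    A=np.array(o["orientation"]);p=np.array(o["tcp_pos"])
    return (A.T@(O+D@np.array(goal)-p)).round(4),(R.from_matrix(A.T@T).as_rotvec(degrees=True)/30).round(3)
E
python3 - <<'E'
from h import *
from rig import get_obs
o=get_obs();print(O,deck(o["tcp_pos"]));P=np.array([.5132,.066,.073]);print("tube",deck(P))
print(plan(o,(-.035,.099,.08)))
E
```

```text
[ 0.49168145 -0.03206775  0.045     ] [-0.26921272 -0.50770745  0.20551137]
tube [0.02110717 0.09903649 0.02471018]
(array([ 0.4485, -0.4801,  0.0839]), array([-0.063,  0.331,  0.68 ]))
```

Request:
jog_arm --steps '[0.4485,-0.48,0,-0.063,0.331,0.68,-1,0.4485,-0.48,0,-0.063,0.331,0.68,-1,0.4485,-0.48,0,-0.063,0.331,0.68,-1,0.4485,-0.48,0,-0.063,0.331,0.68,-1,0.4485,-0.48,0,-0.063,0.331,0.68,-1]'

```text
clock: 0.6
tcp_pos: [0.2731, -0.2969, 0.2011]
orientation: [[0.983, -0.053, 0.174], [-0.052, -0.999, -0.01], [0.174, 0.001, -0.985]]
wrist_force: [1.5, 0.2, -0.6]
gripper_width: 1.0
grasp_force: 0.0
```

```bash
python3 - <<'E'
from h import *
from rig import get_obs
o=get_obs();print(o["clock"],deck(o["tcp_pos"]),plan(o,(-.035,.099,.08)))
E
```

```text
0.6 [-0.17455939 -0.27560087  0.189287  ] (array([ 0.1388, -0.375 ,  0.1088]), array([ 0.003, -0.001, -0.004]))
```

Request:
jog_arm --steps '[0.138,-0.375,0.02,0,0,0,-1,0.138,-0.375,0.02,0,0,0,-1,0.138,-0.375,0.02,0,0,0,-1,0.138,-0.375,0.02,0,0,0,-1,0.138,-0.375,0.02,0,0,0,-1]'

```text
clock: 1.1
tcp_pos: [0.3723, -0.0674, 0.2038]
orientation: [[0.983, -0.052, 0.174], [-0.05, -0.999, -0.012], [0.175, 0.003, -0.985]]
wrist_force: [1.2, -0.6, 0.4]
gripper_width: 1.002
grasp_force: 0.0
```

```bash
python3 - <<'E'
from h import *
from rig import get_obs
o=get_obs();print(o["clock"],deck(o["tcp_pos"]),plan(o,(-.035,.099,.05)))
E
```

```text
1.1 [-0.08803208 -0.0413475   0.17675245] (array([ 0.0529, -0.1407,  0.1264]), array([ 0.005, -0.002, -0.   ]))
```

Request:
jog_arm --steps '[0.053,-0.141,0.06,0,0,0,-1,0.053,-0.141,0.06,0,0,0,-1,0.053,-0.141,0.06,0,0,0,-1,0.053,-0.141,0.1,0,0,0,-1,0.053,-0.141,0.126,0,0,0,-1]'

```text
clock: 1.6
tcp_pos: [0.4533, 0.071, 0.087]
orientation: [[0.984, -0.045, 0.173], [-0.045, -0.999, -0.007], [0.173, -0.001, -0.985]]
wrist_force: [-0.0, -1.5, -0.9]
gripper_width: 1.002
grasp_force: 0.0
```

```bash
python3 - <<'E'
from h import *
from rig import *
o=get_obs();print(o["clock"],deck(o["tcp_pos"]),plan(o,(-.035,.099,.005)))
c=capture("scene")
cv2.imwrite("pics/s1.png",cv2.resize(c["frame"][180:330,240:440],None,fx=4,fy=4,interpolation=cv2.INTER_CUBIC))
K=c["mtx"];q=c["attitude"].T@(np.array(o["tcp_pos"])-c["position"]);q=K@q;q=q/q[2];print("tcp px",q,(q[:2]-[240,180])*4)
E
```

```text
1.6 [-0.03559897  0.10098069  0.04888365] (array([0.0006, 0.0021, 0.0439]), array([-0.004,  0.001,  0.01 ]))
tcp px [347.66332597 239.75879857   1.        ] [430.65330389 239.03519428]
```

View pics/s1.png

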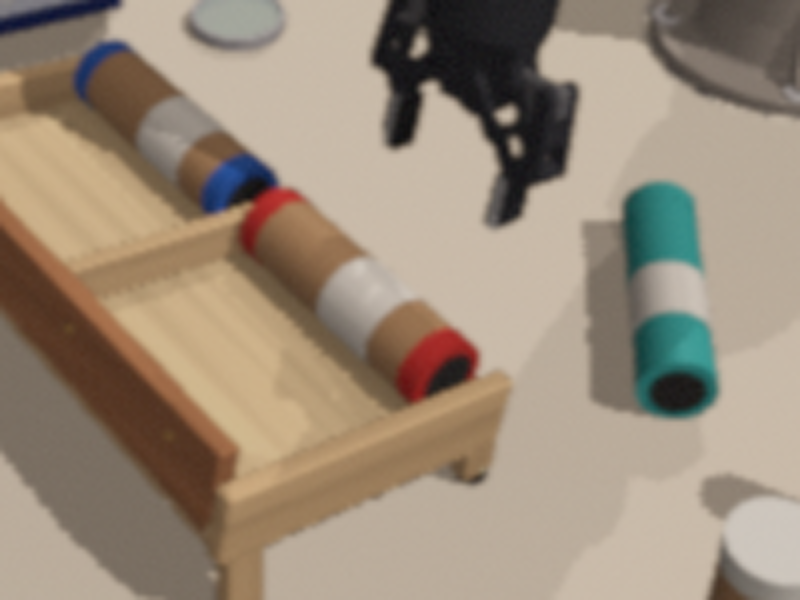

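The view shows the open fingers just in front of the red tube, clear of it. The visible tips are at full-frame pixels (339,216) and (365,235). I'll work out their deck height.

```bash
python3 - <<'E'
from h import *
from rig import *
o=get_obs();t=deck(o["tcp_pos"]);print(o["clock"],t)
c=dict(np.load("scene0.npz"))
for u,v in((339.3,215.8),(365,235.5)):
    d=D.T@(c["attitude"]@np.linalg.solve(c["mtx"],[u,v,1.]));p=deck(c["position"])
    for x in(t[0],t[0]+.011): print(u,(p+d*(x-p[0])/d[0]).round(4))
E
```

```text
1.65 [-0.03960973  0.09834975  0.04564191]
339.3 [-0.0396  0.0523  0.0888]
339.3 [-0.0286  0.0626  0.098 ]
365 [-0.0396  0.1466  0.0907]
365 [-0.0286  0.1554  0.1   ]
```

```bash
python3 - <<'E'
from h import *
from rig import *
c=capture("scene");o=get_obs();t=deck(o["tcp_pos"]);print(o["clock"],t)
cv2.imwrite("pics/s2.png",cv2.resize(c["frame"][180:330,240:440],None,fx=4,fy=4,interpolation=cv2.INTER_CUBIC))
for w in(t,t+[0,.05,0],t+[0,-.05,0]):
    q=c["mtx"]@(c["attitude"].T@(O+D@w-c["position"]));q=q/q[2];print((q[:2]-[240,180])*4)
E
```

```text
1.7 [-0.03927646  0.09749924  0.0474923 ]
[430.97956615 236.26867863]
[484.83670699 281.11555519]
[379.95949914 193.78423532]
```

View pics/s2.png

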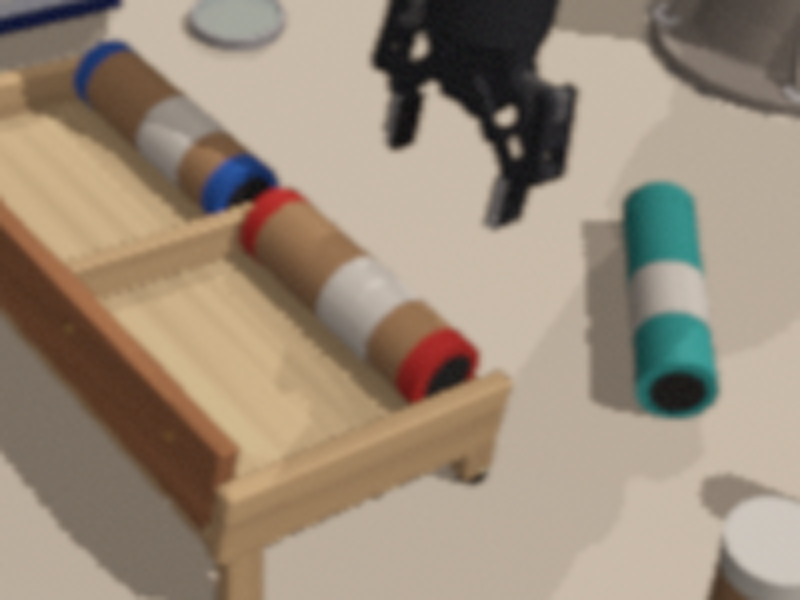

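Same view, and the tips still sit above the projected TCP. I'll check from the top camera.

```bash
python3 - <<'E'
from h import *
from rig import *
c=capture("top");o=get_obs();t=deck(o["tcp_pos"]);print(o["clock"],t)
cv2.imwrite("pics/t2.png",cv2.resize(c["frame"][180:300,240:400],None,fx=5,fy=5,interpolation=cv2.INTER_CUBIC))
for w in(t,t+[0,.05,0.013],t+[0,-.05,0.013],t+[0,.05,0.043],t+[0,-.05,0.043]):
    q=c["mtx"]@(c["attitude"].T@(O+D@w-c["position"]));q=q/q[2];print((q[:2]-[240,180])*5)
E
```

```text
1.75 [-0.03721857  0.09743747  0.04931639]
[347.67775682 378.65826446]
[252.4122937  374.33707695]
[441.92072943 384.3262039 ]
[249.05117942 375.83269466]
[443.11045802 386.05961853]
```

View pics/t2.png

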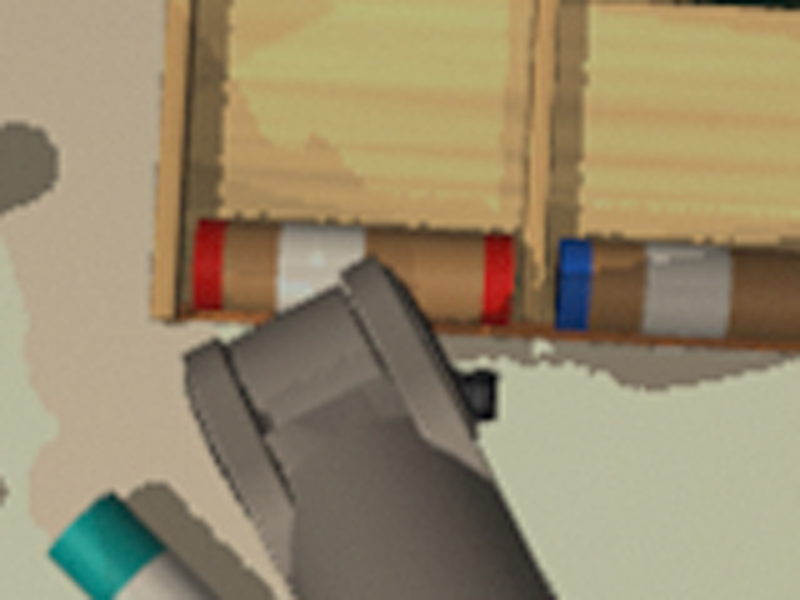

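Request:
jog_arm --steps '[-0.001,0,0.015,0,0,0.01,-1,-0.001,0,0.03,0,0,0.01,-1,-0.001,0,0.044,0,0,0.01,-1,-0.001,0,0.044,0,0,0.01,-1]'

```text
clock: 2.15
tcp_pos: [0.4603, 0.0658, 0.0458]
orientation: [[0.983, -0.058, 0.174], [-0.057, -0.998, -0.012], [0.174, 0.002, -0.985]]
wrist_force: [-0.4, -0.0, 0.1]
gripper_width: 1.002
grasp_force: 0.0
```

```bash
python3 - <<'E'
from h import *
from rig import *
c=capture("scene");o=get_obs();t=deck(o["tcp_pos"]);print(o["clock"],t,o["wrist_force"])
cv2.imwrite("pics/s3.png",cv2.resize(c["frame"][190:290,310:410],None,fx=6,fy=6,interpolation=cv2.INTER_CUBIC))
for w in(t,t+[0,.05,.013],t+[0,-.05,.013]):
    q=c["mtx"]@(c["attitude"].T@(O+D@w-c["position"]));q=q/q[2];print((q[:2]-[310,190])*6)
E
```

```text
2.2 [-0.03504439  0.09663888  0.00769944] [-0.07695372 -0.23199644 -0.40344855]
[199.02128912 372.16152196]
[284.16199086 415.49398584]
[129.89620284 283.23383779]
```

View pics/s3.png

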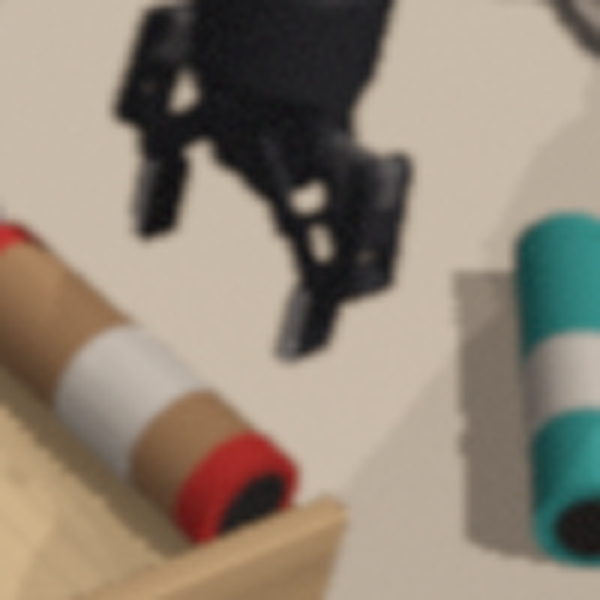

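Tips are at crop (290,358) and (152,238), i.e. full-frame (358,250) and (335,230), higher than the TCP projects. I'll check the scene camera against the white tube top before trusting this.

```bash
python3 - <<'E'
from h import *
c=dict(np.load("scene0.npz"));p=deck(c["position"]);tc=dict(np.load("top0.npz"))
print("white top",ray(c,433,318,.17),ray(tc,186,216,.17))
for u,v in((310+290/6,190+358/6),(310+152/6,190+238/6)):
    d=D.T@(c["attitude"]@np.linalg.solve(c["mtx"],[u,v,1.]))
    for x in(-.055,-.046,-.035): print(u,v,(p+d*(x-p[0])/d[0]).round(4))
E
```

```text
white top [0.54660688 0.38955029 0.17      ] [0.53932124 0.37727169 0.17      ]
358.3333333333333 249.66666666666666 [-0.055   0.1257  0.0287]
358.3333333333333 249.66666666666666 [-0.046   0.133   0.0369]
358.3333333333333 249.66666666666666 [-0.035   0.1419  0.0469]
335.3333333333333 229.66666666666666 [-0.055   0.0348  0.0308]
335.3333333333333 229.66666666666666 [-0.046   0.0432  0.0389]
335.3333333333333 229.66666666666666 [-0.035   0.0536  0.0489]
```

Request:
jog_arm --steps '[-0.003,-0.002,0.01,0,0,0,-1,-0.003,-0.002,0.02,0,0,0,-1,-0.003,-0.002,0.028,0,0,0,-1,-0.003,-0.002,0.028,0,0,0,-1]'

```text
clock: 2.6
tcp_pos: [0.4621, 0.0684, 0.0168]
orientation: [[0.983, -0.057, 0.173], [-0.056, -0.998, -0.011], [0.174, 0.001, -0.985]]
wrist_force: [-0.1, 0.3, 0.9]
gripper_width: 0.995
grasp_force: 0.0
```

```bash
python3 - <<'E'
from h import *
from rig import *
c=capture("scene");o=get_obs();t=deck(o["tcp_pos"]);print(o["clock"],t,o["wrist_force"])
cv2.imwrite("pics/s4.png",cv2.resize(c["frame"][190:290,310:410],None,fx=6,fy=6,interpolation=cv2.INTER_CUBIC))
E
```

```text
2.65 [-0.03883378  0.09916305 -0.02141954] [-0.52616365 -0.70680839  0.19019292]
```

View pics/s4.png

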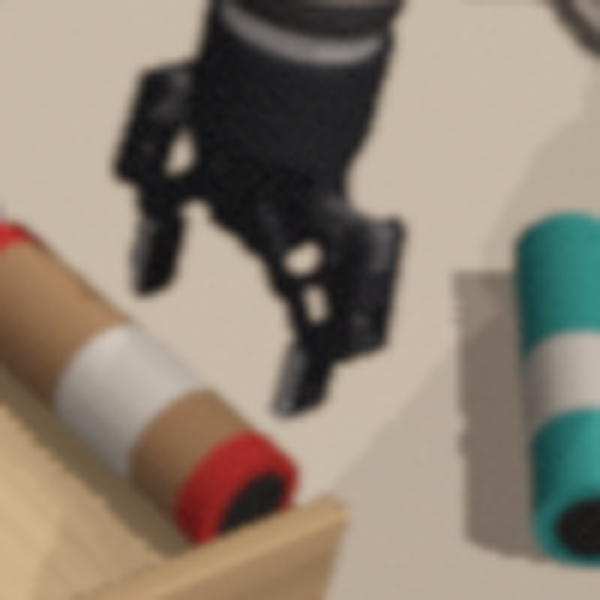

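The tips are visible beyond the tube's upper edge, at crop (150,293) and (285,415). With the measured drop this puts them about 18 mm above the deck plane, above the lip and below the tube's centre. I'll advance slowly and watch the force.

Request:
jog_arm --steps '[0.004,0,0,0,0,0,-1,0.008,0,0,0,0,0,-1,0.012,0,0,0,0,0,-1,0.015,0,0,0,0,0,-1,0.018,0,0,0,0,0,-1]'

```text
clock: 3.15
tcp_pos: [0.4806, 0.0679, 0.0206]
orientation: [[0.983, -0.057, 0.175], [-0.056, -0.998, -0.011], [0.175, 0.001, -0.985]]
wrist_force: [0.3, -1.1, -0.7]
gripper_width: 1.002
grasp_force: 0.0
```

Request:
jog_arm --steps '[0.002,0,0,0,0,0,-1,0.004,0,0,0,0,0,-1,0.006,0,0,0,0,0,-1,0.008,0,0,0,0,0,-1,0.01,0,0,0,0,0,-1]'

```text
clock: 3.65
tcp_pos: [0.4896, 0.0674, 0.022]
orientation: [[0.983, -0.056, 0.173], [-0.055, -0.998, -0.011], [0.174, 0.001, -0.985]]
wrist_force: [-1.1, -0.3, -0.2]
gripper_width: 0.998
grasp_force: 0.5
```

```bash
cat > m.py <<'E'
from h import *
from rig import *
o=get_obs();t=deck(o["tcp_pos"]);print(o["clock"],"tcp",t.round(4),"F deck",(D.T@np.array(o["wrist_force"])).round(2))
c=capture("top")
for b in blobs(red(c["frame"]),(255,160,350,260),12): print(np.round(b,1),deck(ray(c,b[0],b[1],.073)).round(4))
c=capture("scene")
for b in blobs(red(c["frame"]),(230,190,375,310),12): print('s',np.round(b,1))
cv2.imwrite(f"pics/m{o['clock']:.2f}.png",cv2.resize(c["frame"][190:310,240:400],None,fx=5,fy=5,interpolation=cv2.INTER_CUBIC))
E
python3 m.py
```

```text
3.65 tcp [-0.0111  0.0993 -0.0214] F deck [-1.1  -0.38 -0.02]
[281.5 231.    6.   19.   69.5] [0.025  0.1774 0.024 ]
[339.5 234.5   6.   18.   76. ] [0.024  0.0197 0.0242]
s [305.5 234.5  14.   16.   61.5]
s [347.  271.5  19.   18.  137. ]
```

Request:
jog_arm --steps '[0.003,0,0,0,0,0,-1,0.006,0,0,0,0,0,-1,0.009,0,0,0,0,0,-1,0.012,0,0,0,0,0,-1,0.015,0,0,0,0,0,-1]'

```text
clock: 4.25
tcp_pos: [0.505, 0.0666, 0.0249]
orientation: [[0.983, -0.056, 0.174], [-0.055, -0.998, -0.011], [0.175, 0.001, -0.985]]
wrist_force: [-1.3, -0.7, 0.3]
gripper_width: 1.0
grasp_force: 0.5
```

```bash
python3 m.py
```

```text
4.25 tcp [ 0.0046  0.0992 -0.0213] F deck [-1.2  -0.76  0.47]
[281.5 225.    6.   17.   66. ] [0.0414 0.1785 0.0211]
[339.5 228.5   6.   18.   73.5] [0.0403 0.0204 0.0213]
s [301. 236.  15.  17.  66.]
s [342.5 273.5  22.   18.  150.5]
```

The tube rides squarely on the fingers (tube x minus TCP x is about 36 mm). Continuing at 30 mm/s.

Request:
jog_arm --steps '[0.003,0,0,0,0,0,-1,0.006,0,0,0,0,0,-1,0.009,0,0,0,0,0,-1,0.012,0,0,0,0,0,-1,0.015,0,0,0,0,0,-1]'

```text
clock: 4.85
tcp_pos: [0.5197, 0.0657, 0.0275]
orientation: [[0.983, -0.056, 0.174], [-0.055, -0.998, -0.011], [0.175, 0.001, -0.985]]
wrist_force: [-1.5, 0.1, 0.9]
gripper_width: 1.002
grasp_force: 0.5
```

Request:
jog_arm --steps '[0.003,0,0,0,0,0,-1,0.006,0,0,0,0,0,-1,0.009,0,0,0,0,0,-1,0.012,0,0,0,0,0,-1,0.015,0,0,0,0,0,-1]'

```text
clock: 5.35
tcp_pos: [0.5344, 0.0648, 0.0301]
orientation: [[0.983, -0.056, 0.174], [-0.055, -0.998, -0.011], [0.175, 0.001, -0.985]]
wrist_force: [-1.0, -0.0, 0.6]
gripper_width: 0.999
grasp_force: 0.5
```

```bash
python3 m.py
```

```text
5.35 tcp [ 0.0346  0.0989 -0.0212] F deck [-0.84 -0.1   0.75]
[282.5 211.    6.   13.   46.5] [0.08   0.1783 0.0143]
[340.5 217.5   6.   18.   77. ] [0.0707 0.019  0.016 ]
s [291.  239.5  15.   16.   57.5]
s [332. 277.  21.  19. 152.]
```

Request:
jog_arm --steps '[0.003,0,0,0,0,0,-1,0.006,0,0,0,0,0,-1,0.009,0,0,0,0,0,-1,0.012,0,0,0,0,0,-1,0.015,0,0,0,0,0,-1]'

```text
clock: 5.95
tcp_pos: [0.5491, 0.064, 0.0327]
orientation: [[0.983, -0.056, 0.174], [-0.055, -0.998, -0.011], [0.175, 0.001, -0.985]]
wrist_force: [-1.0, -0.2, 0.9]
gripper_width: 1.002
grasp_force: 0.5
```

Request:
jog_arm --steps '[0.003,0,0,0,0,0,-1,0.006,0,0,0,0,0,-1,0.009,0,0,0,0,0,-1,0.012,0,0,0,0,0,-1,0.015,0,0,0,0,0,-1]'

```text
clock: 6.45
tcp_pos: [0.5639, 0.0632, 0.0353]
orientation: [[0.983, -0.056, 0.174], [-0.055, -0.998, -0.011], [0.175, 0.001, -0.985]]
wrist_force: [-1.4, -0.2, 0.1]
gripper_width: 0.997
grasp_force: 0.5
```

Request:
jog_arm --steps '[0.003,0,0,0,0,0,-1,0.006,0,0,0,0,0,-1,0.009,0,0,0,0,0,-1,0.012,0,0,0,0,0,-1,0.015,0,0,0,0,0,-1]'

```text
clock: 6.95
tcp_pos: [0.5786, 0.0623, 0.0379]
orientation: [[0.983, -0.056, 0.174], [-0.055, -0.998, -0.011], [0.175, 0.001, -0.985]]
wrist_force: [-1.1, 0.2, 0.2]
gripper_width: 0.997
grasp_force: 0.5
```

```bash
python3 m.py
```

```text
6.95 tcp [ 0.0795  0.0987 -0.0212] F deck [-1.03  0.13  0.34]
[283.5 191.5   6.    6.   16. ] [0.1343 0.1792 0.0047]
[341.5 200.5   6.   18.   66.5] [0.118  0.0184 0.0076]
s [275.5 244.5  16.   16.   58. ]
s [316. 284.  21.  19. 160.]
```

Request:
jog_arm --steps '[0.003,0,0,0,0,0,-1,0.006,0,0,0,0,0,-1,0.009,0,0,0,0,0,-1,0.012,0,0,0,0,0,-1,0.015,0,0,0,0,0,-1]'

```text
clock: 7.55
tcp_pos: [0.5934, 0.0616, 0.0406]
orientation: [[0.983, -0.056, 0.174], [-0.055, -0.998, -0.011], [0.175, 0.001, -0.985]]
wrist_force: [-1.4, -0.7, -0.0]
gripper_width: 1.002
grasp_force: 0.5
```

Request:
jog_arm --steps '[0.003,0,0,0,0,0,-1,0.006,0,0,0,0,0,-1,0.009,0,0,0,0,0,-1,0.012,0,0,0,0,0,-1,0.015,0,0,0,0,0,-1]'

```text
clock: 8.05
tcp_pos: [0.6081, 0.0607, 0.0432]
orientation: [[0.983, -0.056, 0.174], [-0.055, -0.998, -0.011], [0.175, 0.001, -0.985]]
wrist_force: [-1.3, 0.8, 0.0]
gripper_width: 1.005
grasp_force: 0.5
```

Request:
jog_arm --steps '[0.001,0,0,0,0,0,-1,0.002,0,0,0,0,0,-1,0.003,0,0,0,0,0,-1,0.004,0,0,0,0,0,-1,0.005,0,0,0,0,0,-1]'

```text
clock: 8.55
tcp_pos: [0.6128, 0.0604, 0.044]
orientation: [[0.983, -0.056, 0.174], [-0.055, -0.998, -0.011], [0.175, 0.001, -0.985]]
wrist_force: [-0.3, 0.0, 0.3]
gripper_width: 1.001
grasp_force: 0.5
```

```bash
python3 m.py
```

```text
8.55 tcp [ 0.1143  0.0985 -0.0211] F deck [-0.26 -0.    0.33]
[283.  186.5   5.   14.   25. ] [0.1483 0.1815 0.0023]
[342.5 186.    6.   15.   44. ] [0.1589 0.0175 0.0004]
s [264.5 245.   14.    9.   38.5]
s [305.  286.5  19.   16.  111.5]
```

Near the rail now. Creeping at 1 mm per row until the force rises.

Request:
jog_arm --steps '[0.001,0,0,0,0,0,-1,0.002,0,0,0,0,0,-1,0.003,0,0,0,0,0,-1]'

```text
clock: 8.95
tcp_pos: [0.6158, 0.0603, 0.0445]
orientation: [[0.983, -0.056, 0.174], [-0.055, -0.998, -0.011], [0.175, 0.001, -0.985]]
wrist_force: [-1.1, -0.2, 0.2]
gripper_width: 1.002
grasp_force: 0.5
```

Request:
jog_arm --steps '[0.001,0,0,0,0,0,-1,0.002,0,0,0,0,0,-1]'

```text
clock: 9.15
tcp_pos: [0.6167, 0.0602, 0.0446]
orientation: [[0.983, -0.056, 0.172], [-0.055, -0.998, -0.011], [0.173, 0.001, -0.985]]
wrist_force: [-4.5, 0.1, 2.4]
gripper_width: 0.998
grasp_force: 2.0
```

```bash
python3 m.py
```

```text
9.15 tcp [ 0.1183  0.0985 -0.0213] F deck [-4.07 -0.08  3.11]
[284. 186.   5.  13.  25.] [0.1499 0.1788 0.002 ]
[342.5 184.5   6.   14.   40.5] [ 0.1632  0.0176 -0.0003]
s [264.  244.5  13.    8.   32. ]
s [304.  286.   19.   13.  105.5]
```

Request:
jog_arm --steps '[0.0005,0,0,0,0,0,-1,0.001,0,0,0,0,0,-1,0.001,0,0,0,0,0,-1,0.001,0,0,0,0,0,-1]'

```text
clock: 9.65
tcp_pos: [0.6168, 0.0602, 0.0444]
orientation: [[0.984, -0.056, 0.171], [-0.054, -0.998, -0.011], [0.171, 0.002, -0.985]]
wrist_force: [-6.7, -0.3, 2.5]
gripper_width: 0.999
grasp_force: 2.8
```

```bash
python3 m.py; ls -t pics|head -1; cp pics/$(ls -t pics|head -1) pics/final.png
```

```text
9.65 tcp [ 0.1183  0.0985 -0.0215] F deck [-6.12 -0.59  3.58]
[284.  185.5   5.   14.   29. ] [0.1513 0.1789 0.0018]
[342.5 184.5   6.   14.   39. ] [ 0.1632  0.0176 -0.0003]
s [264.  244.5  13.    8.   33. ]
s [304.  286.   19.   13.  103.5]
m9.65.png
```

View pics/final.png

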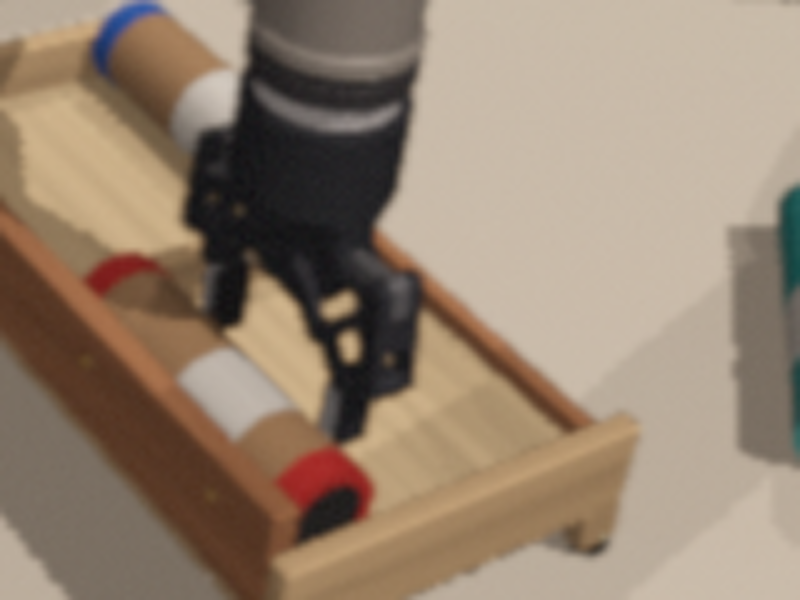

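The picture shows the red tube parallel to and touching the back rail. Its caps are at crop (125,272) and (325,490), both fingers bear on it, and the blue tube is still at its lip. Handing in.

```bash
python3 -c "
from rig import *
print(close_job())"
```

```text
the job is handed in; nothing more can be done
None
```

I pushed the red-capped tube up its lane until it lay square against the back rail, and handed the job in at 9.8 s with both open fingers still holding it there at about 7 N; the blue-capped tube was still at its lip, and I touched nothing else.

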